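# Lock and close the mould press

## Robot

A 6-joint arm with a two-finger parallel gripper is mounted at the origin on the work surface. World frame = base frame: x ahead of the robot, y to its left, z up, the work surface at z = 0. Lengths are in mm, angles in rad, forces in N, time in s.
With the tool pointing down it reaches from about 350 to 875 mm from the base axis. Payload 4.2 kg.
Tool frame: the origin (TCP) lies at the very end of the fingers, on their centre line; the grasp point (between the pads) lies 19 mm behind it; z points along the fingers, y is the line along which they close (so a half turn about z gives the same grasp; the last joint's range is limited). The gripper opens to 85 mm and grips with 20 to 120 N. Pads are 22 mm wide; open, the fingers measure 114 mm over their backs; the gripper's body (76 mm by 85 mm) begins 54 mm behind the grasp point. The pads swing forward as they close: fully open they stand 13 mm farther back than shut.
Start: joints at [-1.034, 0.385, 0.008, 0, -1.194, -0.259], TCP at [171.417, -601.012, 200.612] pointing down, gripper open.
Joint ranges: [-3.14, 3.14], [-1.21, 2.06], [-1.07, 1.41], [-3.16, 2.05], [-2.99, -0.16], [-3.1, 3.1]. Speed limits (rad/s): [2.79, 2.79, 3.14, 3.14, 3.14, 3.14].

## Interface

Orientations are given as a unit quaternion [x, y, z, w].
In Python, from bench import arm, viewer gives the robot as it stands. The module is installed in compiled form; this text tells all that it offers.
- The arm moves only by the tool shift_gripper, called after "Request:" as name([rows], argument=value, ...), one row to a line, values as JSON. Schema: {"type":"object","properties":{"ticks":{"type":"object","properties":{"segments":{"type":"array","items":{"type":"array","items":{"type":"number"},"minItems":6,"maxItems":6},"minItems":1,"maxItems":10}},"additionalProperties":false,"required":["segments"]},"jaw":{"type":"number"},"only":{"type":"string"},"quiet":{"type":"boolean"},"lines":{"type":"string"}},"required":["ticks"],"additionalProperties":false}. ticks is an object whose key "segments" holds a list of rows, 1 to 10 of them, each of 6 numbers: dx, dy, dz in fractions of the full range, 1 being 600 mm, then a rotation vector rx, ry, rz in shares of 4 rad (1.0 is 4 rad); each row is the pose to reach, as a shift and turn from the pose commanded when the call began, along the tool's axes at that moment; what a row does not reach only later rows make up. A row lasts 1/10 s, in which the tool goes at most 50 mm and 0.15 rad, less where a joint would pass 70% of its speed; a pose out of reach is approached as far as the arm can. jaw is the finger opening in mm, set as the call begins (left out keeps the last). The fingers move at their own pace and stop on an object; the grip force is fixed at half the most. Time passes only in rows, so rows that do not move let the fingers close. The tool returns the time, the measured TCP pose, the force, the opening and the grip force at its end. only (a regular expression) keeps the lines of the reply that match it, lines (a string "A,B") keeps lines A to B, and quiet returns only ok. Shift and turn numbers lie between -1 and 1, and a call with a number outside is refused. Input that does not fit is refused with a message, and nothing moves.
- arm.read_state(): the state, without advancing time (a new reading comes with each control period).
- viewer.get_image(name): name is "scene" or "top"; returns (picture, depth): 480x640x3 uint8, blue, green, red; 480x640 float32, mm along the optical axis (not along the pixel's ray), 0 where there is no reading.
- viewer.get_calibration(name): a dict with "K" (3x3 intrinsics, pixels), "rvec" (rotation vector, rad) and "tvec" (3), from world to camera coordinates, as OpenCV has them. Camera axes: x right, y down, z forward; pixel columns grow to the right and rows downward; lengths in mm; the calibration is good to about 2 mm. A picture is of the moment at which its call begins. get_calibration takes no time and is no camera call.
- arm.job_done(): hands the job in; it is judged then, once.
The state is a dict: "clock": time; "joints": joint angles; "joint_vel": joint speeds; "joint_efforts": joint torques, N m; "position": TCP position; "ee_rot": TCP orientation; "contact_force": force on the tool from outside, world axes, zero at the start; "wrist_torque": the same for the moment, N m; "gripper_width": finger opening in mm; "grasp_force": force on a finger pad.
Only numpy, scipy, OpenCV 4.12 (cv2) and the standard library are available. Lean on these libraries where they do the work, as an engineer would, in place of code of your own. Each camera call takes 0.05 s, during which the arm holds its last target. There are 200 camera calls.

## Task

Lock the plaster mould in the press: use the mallet, never the bare gripper, to knock the brass locking peg fully down onto its boss, then set the mallet back down on the bench, clear of the press. Next flip the red safety catch outward as far as it goes, and only then pull the yellow yoke lever towards you all the way to its stop. Finish while the gripper is still holding the lever there against its spring, and leave the other things on the bench where they are.

Things in the scene. Friction and masses are not known exactly. Their poses are not given: they have to be found in the camera images.
- press: Fixed grey press, place and heading vary. Origin on the bench midway between its two standards (y +-80 mm); x away from the robot, y left, z up. Bed 30 mm thick, x -130 to +80, y +-190 mm. Plaster mould on it 120 x 110 mm, top 90 mm high; crosshead over it, top 178 mm high. Peg, lever and catch count as part of the press.
- peg_travel (a joint): How far the brass locking peg has been driven down, m: 0 is fully up, 0.014 is fully home (head resting on its steel boss); it starts anywhere from 0 to 0.004. Spring and friction resist with 5 to 7 N; it stays where it is left.
- peg: The brass locking peg; origin at the centre of the underside of its round head (28 mm diameter, 10 mm thick). At x -70, y -155 mm in the press frame (near right corner); underside 64 mm above the bench when fully up, 50 mm when home. The boss below is 36 mm across.
- mallet: Loose mallet, 0.25 to 0.4 kg, standing on a striking face, left or right of the press. Black head 56 mm diameter, 90 mm tall, steel bands; origin at the centre of the lower face, z up along the head. Wooden handle along its own -x, out to x = -200 mm, its middle 45 mm above the origin, 20 mm wide (y), 24 mm tall (z). Centre of mass about 15 mm from the head axis.
- catch_angle (a joint): Angle of the red safety catch, rad: 0 standing upright with its tongue blocking the lever, 1.4 flipped right over outward, to the press's +y side. It turns about an axis along the press's x through the origin of body catch; light friction (about 1.2 N at the knob), stays where it is left.
- catch: The red catch. Origin on its hinge axis, at x 6, y 150, z 100 mm in the press frame; axes as the press at catch_angle 0, turning with it. Its 12 x 14 mm stem runs along its own z to the knob; 65 mm up, a tongue reaches 59 mm inward (-y), in front of the lever's left arm.
- knob_mid (a point): Centre of the catch's red knob: a cylinder 32 mm long along the press's x, 22 mm diameter, 100 mm from the hinge; 200 mm above the bench at catch_angle 0. Pinched by its flat ends it turns between the fingers.
- lever_angle (a joint): Angle of the yellow yoke lever, rad: 0 at rest, leaning 0.35 rad back from upright (away from the robot); 1.2 is its stop, leaning 0.85 rad towards the robot (the press's -x). A spring returns it to 0 when not held: about 4.5 N at the crossbar at rest, 7 N at the stop. The upright catch blocks it.
- lever: The lever: two arms (14 x 12 mm, at y +-100 mm) and the crossbar that joins their ends. Origin in the middle of its hinge axis, which runs along the press's y, at x 0, y 0, z 100 mm in the press frame; axes as the press at lever_angle 0, turning with it.
- bar_mid (a point): Middle of the crossbar: round, 16 mm diameter with a black sleeve, 200 mm long along y, free between the arms, 160 mm from the hinge axis; at rest at x 55, z 250 mm in the press frame.
- jar: Bystander: white jar 70 mm diameter, 100 mm high, sticks in it up to 150 mm; origin at the centre of its foot. It stands on the side of the press where the mallet is not.
- bowl: Bystander: yellow-green bowl, 130 mm diameter, 60 mm high, left of the press; origin at the centre of its foot.
- bat: Bystander: white plaster disc 140 mm diameter, 14 mm thick, right of the press; origin at the centre of its underside.
- rib: Bystander: flat wooden rib 50 x 100 x 8 mm, between robot and press, to the left; origin at the centre of its underside.
- sanding_block: Bystander: cork block 50 x 80 x 30 mm, between robot and press, to the right; origin at the centre of its underside.
- half_mould: Bystander: white plaster half mould 90 x 80 x 50 mm, far right; origin at the centre of its underside.

How it is judged (in metres and radians):
On the way, in this order (a step that is already met when the one before it is completed fails the run):
1. the peg is driven fully home while the mallet bears on it (value of joint peg_travel above 0.0125 m and contact force between mallet and peg above 0.5 N), for 0.02 s.
2. the mallet is set down on the bench, let go, clear of the press (height (world z) of mallet below 0.05 m and linear speed of mallet below 0.05 m/s and contact force between the fingers and mallet below 0.2 N and contact force between mallet and press below 0.2 N), for 0.2 s.
3. the safety catch is flipped outward (value of joint catch_angle above 1 rad), for 0.2 s.
4. the lever is pulled to its stop (value of joint lever_angle above 1.05 rad), for 0.2 s.
At the end, for the whole second after the job is handed in: Throughout the last second: the lever is within 0.15 rad of its stop and pressed or gripped by the fingers with over 2 N, the catch is past 1.0 rad, the peg is within 1.5 mm of home, the mallet lies or stands still on the bench, touching neither arm nor press (value of joint lever_angle above 1.05 rad and contact force between the fingers and lever above 2 N and value of joint catch_angle above 1 rad and value of joint peg_travel above 0.0125 m and height (world z) of mallet below 0.05 m and linear speed of mallet below 0.05 m/s and contact force between the arm and mallet below 0.2 N and contact force between mallet and press below 0.2 N); the arm keeps its last pose, push and grip.
It fails at once if the peg is pushed by the gripper or arm instead of the mallet (contact force between any of the fingers, the arm and peg above 1.5 N).
It fails at once if the lever is forced while the catch is on (value of joint lever_angle above 0.15 rad and value of joint catch_angle below 0.6 rad).
It fails at once if a bystander is moved more than 30 mm (distance of any of jar, bowl, bat, rib, sanding_block, half_mould from where it was at the start of the episode above 0.03 m).
It also fails if it takes over 72 s, if anything falls off the work surface, if the arm or the gripper's body presses on something with over 40 N, if the wrist force passes 120 N, or if a joint passes its speed limit or range.

## Working session

There is one attempt and no reset: what is moved stays moved. The work goes in short steps, Python scripts to look and compute and a tool call to move; the robot and the scene stay as the last step left them, time stands still between calls to the robot, and variables do not carry over. Pictures are saved under pics/ and viewed, at most 10 in all, crops included, and the job is handed in when it is done.

```bash
mkdir -p pics; cat > h.py <<'E'
import numpy as np, cv2
from scipy.spatial.transform import Rotation as R
from bench import arm, viewer
def cap(n):
    im,d=viewer.get_image(n); c=viewer.get_calibration(n)
    K=np.array(c["K"],float); Rm=cv2.Rodrigues(np.array(c["rvec"],float))[0]; t=np.array(c["tvec"],float).ravel()
    v,u=np.mgrid[:480,:640]
    cam=np.stack([(u-K[0,2])/K[0,0]*d,(v-K[1,2])/K[1,1]*d,d],-1)
    P=(cam-t)@Rm; P[d==0]=np.nan
    return im,d,P
def proj(n,p):
    c=viewer.get_calibration(n)
    return cv2.projectPoints(np.array(p,float).reshape(-1,1,3),np.array(c["rvec"],float),np.array(c["tvec"],float),np.array(c["K"],float),None)[0].reshape(-1,2)
def delta(p,q=None):
    "tool-axes shift (and rotvec) from measured pose to world target"
    s=arm.read_state(); r=R.from_quat(s["ee_rot"])
    print("d",np.round(r.inv().apply(np.array(p)-s["position"]),1), "" if q is None else np.round((r.inv()*q).as_rotvec(),3))
E
python3 - <<'E'
from h import *
a,da,Pa=cap("scene"); b,db,Pb=cap("top")
cv2.imwrite("pics/s.png",a); cv2.imwrite("pics/t.png",b)
np.savez("first.npz",a=a,b=b,Pa=Pa,Pb=Pb)
s=arm.read_state(); print(s); print(R.from_quat(s["ee_rot"]).as_matrix().round(3))
E
```

```text
{'clock': 0.1, 'joints': array([-1.03438494e+00,  3.85493103e-01,  6.77320033e-03, -4.60267157e-04,
       -1.19398891e+00, -2.58612207e-01]), 'joint_vel': array([-7.08414327e-04, -1.58645536e-03,  3.51036756e-03,  7.96940277e-05,
        1.95709772e-03, -1.73830345e-04]), 'joint_efforts': array([ 6.96786683e-04, -3.93318486e+01,  1.88931191e+01,  4.19803530e+00,
       -2.58781351e-03,  9.57758800e-06]), 'position': array([ 171.27185719, -600.47553846,  199.62335107]), 'ee_rot': array([-1.38369256e-01,  9.90380224e-01,  9.64492573e-04, -1.72958316e-04]), 'contact_force': array([-0.69348719, -0.21018848,  0.28117223]), 'wrist_torque': array([ 0.05084679, -0.01127231,  0.04024401]), 'grasp_force': 0.0, 'gripper_width': 85.11409463817745}
[[-0.962 -0.274 -0.001]
 [-0.274  0.962  0.002]
 [ 0.     0.002 -1.   ]]
```

View pics/s.png

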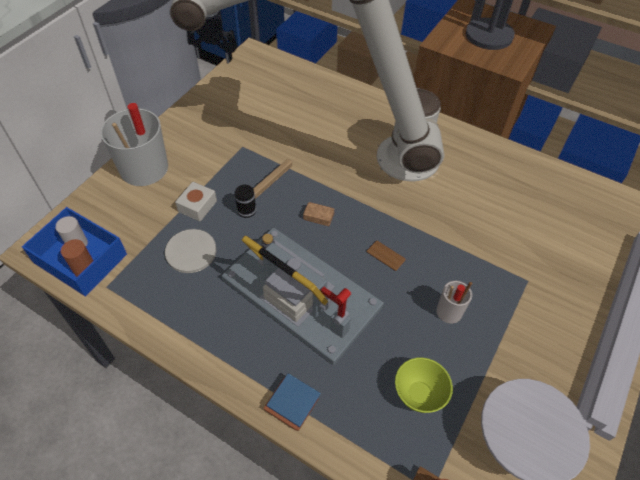

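View pics/t.png

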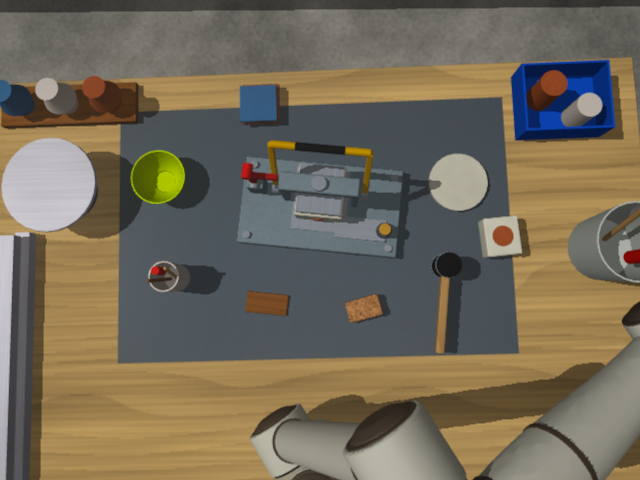

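The top view shows the peg at (385,230), the mallet head at (447,265) with its handle end at (442,352), the catch knob at (248,172), and the lever crossbar from (272,146) to (370,153). The jar is at left (163,276), and the mallet is to the right of the press.

```bash
python3 - <<'E'
from h import *
z=np.load("first.npz"); b,Pb=z["b"],z["Pb"]; a,Pa=z["a"],z["Pa"]
def st(name,img,P,lo,hi,box,zr):
    hsv=cv2.cvtColor(img,cv2.COLOR_BGR2HSV); m=cv2.inRange(hsv,np.array(lo),np.array(hi))>0
    k=np.zeros_like(m); x0,y0,x1,y1=box; k[y0:y1,x0:x1]=1
    m&=k&(P[...,2]>zr[0])&(P[...,2]<zr[1]); q=P[m]
    v,u=np.nonzero(m)
    if len(q)<3: print(name,len(q)); return
    r=cv2.minAreaRect(q[:,:2].astype(np.float32))
    print(name,len(q),"mean",q.mean(0).round(1),"med",np.median(q,0).round(1),"min",q.min(0).round(0),"max",q.max(0).round(0),"rect",np.round(r[0],1),np.round(r[1],1),round(r[2],1))
    return q
A=[0,0,0];B=[180,255,255]
st("peg",b,Pb,[12,90,60],B,(372,218,398,243),(55,90))
st("mhead",b,Pb,A,B,(420,240,475,300),(80,105))
q=st("handle",b,Pb,[5,40,60],B,(425,275,460,360),(35,75))
c=q[:,:2]-q[:,:2].mean(0); w=np.linalg.svd(c,full_matrices=0)[2][0]; print("hdir",w, "along x",c@w@np.ones(1) if 0 else (c@w).min(),(c@w).max())
q=st("bed",b,Pb,A,B,(225,150,415,265),(22,38))
st("crosshead",b,Pb,A,B,(270,165,365,202),(165,186))
st("knob T",b,Pb,[0,120,60],[8,255,255],(235,155,262,185),(185,225))
st("barY",b,Pb,[18,120,60],[35,255,255],(262,136,382,165),(235,275))
st("bar",b,Pb,A,B,(262,136,382,165),(240,275))
st("scene peg",a,Pa,[12,90,60],B,(255,225,280,248),(50,90))
st("scene knob",a,Pa,[0,120,60],[8,255,255],(330,285,355,320),(185,225))
st("scene mhead",a,Pa,A,B,(225,170,265,225),(80,105))
for n,bx,zr in [("jar",(140,255,195,300),(90,160)),("block",(340,290,390,325),(20,45)),("rib",(240,285,295,320),(4,20)),("half",(475,210,525,262),(40,70)),("bat",(425,150,492,215),(8,25))]: st(n,b,Pb,A,B,bx,zr)
E
```

```text
peg 114 mean [ 536.3 -169.9   70. ] med [ 536.2 -170.2   70.2] min [ 524. -182.   57.] max [ 548. -157.   75.] rect [ 536.3 -169.5] [25.1 23.5] 89.1
mhead 504 mean [ 449.5 -307.1   89. ] med [ 449.4 -307.1   89.1] min [ 422. -335.   80.] max [ 476. -280.   97.] rect [ 449.5 -307.3] [54.5 54.2] 84.8
handle 762 mean [ 337.6 -292.5   54.7] med [ 337.7 -292.4   55.8] min [ 253. -313.   35.] max [ 426. -273.   73.] rect [ 338.9 -293.8] [ 21.5 173.4] 83.0
hdir [-0.99237511  0.12325438] along x -88.14215892375991 85.2347658383259
bed 9109 mean [579.3 -30.   30.1] med [567.9 -39.7  30.1] min [ 474. -223.   22.] max [728. 177.  38.] rect [601.1 -22.8] [380.4 210.9] 82.6
crosshead 1563 mean [626.1 -21.3 170.6] med [625.8 -22.1 169.9] min [ 595. -122.  165.] max [667.  78. 186.] rect [629. -20.] [200.6  49.4] 81.0
knob T 152 mean [649.9 121.2 208.1] med [649.2 120.7 208.1] min [635. 112. 199.] max [668. 132. 214.] rect [651.1 121.6] [21.2 32.2] 84.7
barY 466 mean [677.9 -34.2 254.7] med [678.4 -82.  256.2] min [ 654. -136.  236.] max [700.  73. 262.] rect [677.1 -32. ] [210.   22.3] 82.7
bar 89
[... 608 characters left out ...]
29.4 112.5] med [449.1 329.8 101.6] min [408. 295.  90.] max [477. 364. 151.] rect [442.4 330.4] [67.9 68.1] 16.5
block 733 mean [ 357.  -117.4   29. ] med [ 357.  -117.7   29. ] min [ 326. -160.   22.] max [389. -74.  37.] rect [ 356.9 -117.5] [50.  79.8] 13.7
rib 841 mean [375.2 111.2   7.6] med [375.1 110.8   7.5] min [337.  46.   4.] max [420. 176.  17.] rect [378.2 112. ] [130.2  80.7] 88.4
half 1385 mean [ 513.  -440.1   49.7] med [ 512.8 -439.9   49.7] min [ 467. -484.   40.] max [ 561. -399.   59.] rect [ 513.8 -441.5] [90.3 81.6] 4.5
bat 2602 mean [ 650.1 -355.    13.9] med [ 650.  -354.9   13.9] min [ 581. -425.    8.] max [ 720. -285.   24.] rect [ 650.5 -355.2] [137.  139.5] 41.8
```

```bash
cat >> h.py <<'E'
def down(ang):
    "tool pointing down, tool y at world angle ang (rad)"
    y=np.array([np.cos(ang),np.sin(ang),0]); z=np.array([0,0,-1.]); return R.from_matrix(np.stack([np.cross(y,z),y,z],1))
E
python3 -c "
from h import *
delta([399,-300.1,140],down(1.4535))"
```

```text
d [-301.3  226.3   60. ] [ 0.002 -0.     0.395]
```

Units first: shifts go in shares of 600 mm and turns go in shares of 4 rad. So -301 mm / 600 = -0.5017, -290 mm / 600 = -0.4833, 0.395 rad / 4 = 0.0988.

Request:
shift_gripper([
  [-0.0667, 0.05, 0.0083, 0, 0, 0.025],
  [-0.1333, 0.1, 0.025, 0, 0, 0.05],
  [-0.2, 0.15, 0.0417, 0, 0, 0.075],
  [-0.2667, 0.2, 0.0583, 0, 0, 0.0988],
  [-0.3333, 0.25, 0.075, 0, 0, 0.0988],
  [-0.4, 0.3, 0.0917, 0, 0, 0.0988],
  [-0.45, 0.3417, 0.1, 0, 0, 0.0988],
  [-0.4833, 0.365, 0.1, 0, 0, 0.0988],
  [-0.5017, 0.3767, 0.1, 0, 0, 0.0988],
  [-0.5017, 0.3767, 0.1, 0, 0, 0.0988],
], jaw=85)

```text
refused: ticks: the value is not of type 'object' (schema: type "object"). Nothing was moved.
```

Refused on format, not on reach. It needs an object with the rows under "segments".

Request:
shift_gripper(ticks={"segments":[[-0.0667, 0.05, 0.0083, 0, 0, 0.025], [-0.1333, 0.1, 0.025, 0, 0, 0.05], [-0.2, 0.15, 0.0417, 0, 0, 0.075], [-0.2667, 0.2, 0.0583, 0, 0, 0.0988], [-0.3333, 0.25, 0.075, 0, 0, 0.0988], [-0.4, 0.3, 0.0917, 0, 0, 0.0988], [-0.45, 0.3417, 0.1, 0, 0, 0.0988], [-0.4833, 0.365, 0.1, 0, 0, 0.0988], [-0.5017, 0.3767, 0.1, 0, 0, 0.0988], [-0.5017, 0.3767, 0.1, 0, 0, 0.0988]]}, jaw=85)

```text
clock: 1.1
position: [399.7, -300.3, 140.5]
ee_rot: [0.057, 0.998, 0.0, -0.0]
contact_force: [-0.4, -0.3, -0.7]
gripper_width: 85.0
grasp_force: 0.0
```

```bash
python3 -c "
from h import *
delta([399,-300.1,26],down(1.4535))"
```

```text
d [8.000e-01 1.000e-01 1.145e+02] [ 0.    -0.     0.002]
```

Converted, 114.5 mm / 600 = 0.1908, 105 mm / 600 = 0.175.

Request:
shift_gripper(ticks={"segments":[[0, 0, 0.05, 0, 0, 0], [0, 0, 0.1, 0, 0, 0], [0, 0, 0.1417, 0, 0, 0], [0, 0, 0.175, 0, 0, 0], [0, 0, 0.1908, 0, 0, 0], [0, 0, 0.1908, 0, 0, 0], [0, 0, 0.1908, 0, 0, 0]]})

```text
clock: 1.8
position: [399.3, -301.9, 26.8]
ee_rot: [0.059, 0.998, -0.0, 0.001]
contact_force: [0.2, -0.8, -0.0]
gripper_width: 84.6
grasp_force: 0.0
```

Request:
shift_gripper(ticks={"segments":[[0, 0, 0, 0, 0, 0], [0, 0, 0, 0, 0, 0], [0, 0, 0, 0, 0, 0], [0, 0, 0, 0, 0, 0], [0, 0, 0, 0, 0, 0], [0, 0, 0, 0, 0, 0], [0, 0, 0, 0, 0, 0], [0, 0, 0, 0, 0, 0], [0, 0, 0, 0, 0, 0], [0, 0, 0, 0, 0, 0]]}, jaw=10)

```text
clock: 2.8
position: [398.8, -301.1, 26.2]
ee_rot: [0.059, 0.998, -0.0, -0.0]
contact_force: [-0.2, 0.9, 3.2]
gripper_width: 10.2
grasp_force: 1.7
```

```bash
python3 - <<'E'
from h import *
a,d,P=cap("scene"); b,db,Pb=cap("top")
A=cv2.resize(a[120:280,180:340],(600,600)); B=cv2.resize(b[210:370,380:540],(600,600))
cv2.imwrite("pics/g.png",cv2.resize(np.hstack([A,B]),(800,400)))
E
```

```text
(no output)
```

View pics/g.png

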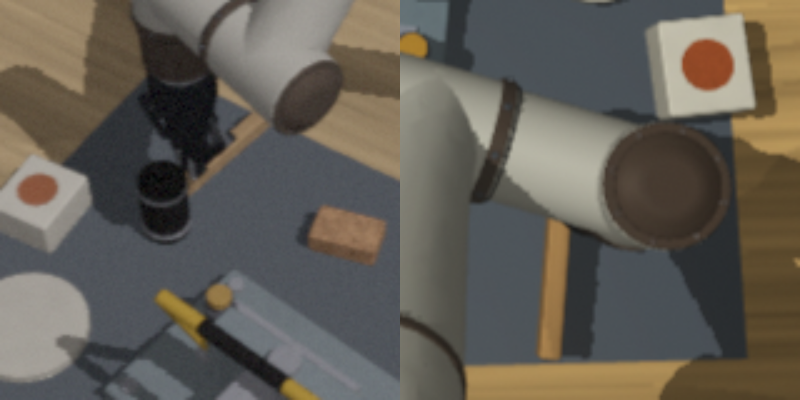

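The fingers sit at the handle and the mallet looks undisturbed, but the width and force readings don't fit a 20 mm handle. I'll close further to check.

Request:
shift_gripper(ticks={"segments":[[0, 0, 0, 0, 0, 0], [0, 0, 0, 0, 0, 0], [0, 0, 0, 0, 0, 0], [0, 0, 0, 0, 0, 0], [0, 0, 0, 0, 0, 0]]}, jaw=0)

```text
clock: 3.4
position: [398.6, -300.9, 26.1]
ee_rot: [0.059, 0.998, 0.0, -0.0]
contact_force: [-2.1, 4.0, 5.0]
gripper_width: 0.0
grasp_force: 2.6
```

```bash
python3 - <<'E'
from h import *
b,d,P=cap("scene")
c=b[130:230,210:310]; cv2.imwrite("pics/g2.png",cv2.resize(c,(600,600),interpolation=cv2.INTER_CUBIC))
print(proj("scene",[[399,-301,45],[399,-301,26],[450,-306,90],[253,-283,45]]))
hsv=cv2.cvtColor(b,cv2.COLOR_BGR2HSV); m=cv2.inRange(hsv,np.array([8,80,60]),np.array([25,255,255]))>0
k=np.zeros_like(m);k[130:225,235:300]=1; q=P[m&k&(P[...,2]>25)&(P[...,2]<120)]; q=q[(q[:,0]>240)&(q[:,0]<430)]
for x in range(250,430,20):
    s=q[abs(q[:,0]-x)<10]; print(x,len(s),s.mean(0).round(0) if len(s) else "", s.max(0).round(0) if len(s) else "")
E
```

```text
[[256.85255255 190.32728763]
 [257.30926368 194.50207472]
 [243.83904561 190.96720086]
 [289.30409863 161.68638091]]
250 0  
270 6 [ 277. -294.   44.] [ 280. -286.   53.]
290 39 [ 290. -293.   49.] [ 299. -285.   60.]
310 49 [ 310. -294.   50.] [ 320. -286.   61.]
330 26 [ 327. -294.   47.] [ 340. -287.   61.]
350 15 [ 351. -292.   41.] [ 359. -289.   49.]
370 18 [ 371. -292.   46.] [ 380. -290.   57.]
390 18 [ 389. -294.   47.] [ 400. -290.   56.]
410 16 [ 409. -292.   54.] [ 417. -262.  117.]
```

View pics/g2.png

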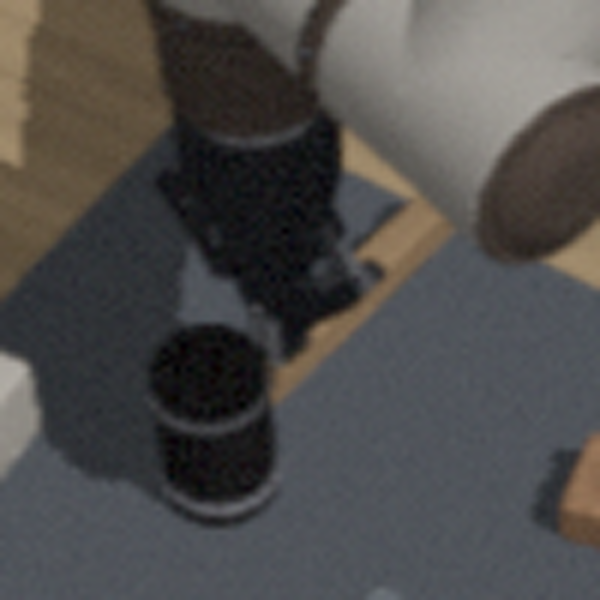

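```bash
python3 - <<'E'
from h import *
b,d,P=cap("scene")
for v in range(165,205,3):
    print(v,[ (u,)+tuple(np.nan_to_num(P[v,u]).round(0).astype(int))+(int(b[v,u].mean()),) for u in range(246,276,5)])
E
python3 -c "
from h import *
print(arm.read_state())"
```

```text
165 [(246, np.int64(438), np.int64(-296), np.int64(192), 21), (251, np.int64(434), np.int64(-282), np.int64(196), 28), (256, np.int64(429), np.int64(-270), np.int64(198), 10), (261, np.int64(411), np.int64(-267), np.int64(184), 24), (266, np.int64(271), np.int64(-359), np.int64(3), 63), (271, np.int64(258), np.int64(-350), np.int64(-3), 84)]
168 [(246, np.int64(419), np.int64(-315), np.int64(151), 34), (251, np.int64(411), np.int64(-303), np.int64(151), 22), (256, np.int64(414), np.int64(-283), np.int64(165), 13), (261, np.int64(417), np.int64(-263), np.int64(180), 22), (266, np.int64(401), np.int64(-258), np.int64(168), 33), (271, np.int64(272), np.int64(-340), np.int64(2), 72)]
171 [(246, np.int64(418), np.int64(-317), np.int64(137), 27), (251, np.int64(421), np.int64(-296), np.int64(152), 12), (256, np.int64(415), np.int64(-283), np.int64(153), 20), (261, np.int64(416), np.int64(-265), np.int64(166), 20), (266, np.int64(400), np.int64(-260), np.int64(153), 67), (271, np.int64(324), np.int64(-301), np.int64(59), 112)]
174 [(246, np.int64(411), np.int64(-324), np.int64(114), 26), (2
[... 3754 characters left out ...]
e-01, -5.16278421e-01, -1.75863326e-04,
       -6.72582296e-01, -1.36675756e+00]), 'joint_vel': array([-4.07418397e-05,  1.34854072e-03, -4.15090997e-04, -3.66229626e-04,
       -6.56139432e-04, -1.26034571e-03]), 'joint_efforts': array([-5.56044504e-01, -3.06930721e+01,  1.30272451e+01,  3.02511558e+00,
        8.19307119e-01, -2.89141363e-02]), 'position': array([ 398.58404402, -300.97971865,   26.10653409]), 'ee_rot': array([ 5.86027515e-02,  9.98281318e-01,  1.44365304e-04, -3.26111788e-04]), 'contact_force': array([-2.66038558,  3.02287158,  4.78564947]), 'wrist_torque': array([0.91864545, 0.54108533, 0.04807388]), 'grasp_force': 2.575541643309407, 'gripper_width': 0.025995024438810695}
```

Request:
shift_gripper(ticks={"segments":[[0, 0, 0, 0, 0, 0], [0, 0, 0, 0, 0, 0], [0, 0, 0, 0, 0, 0], [0, 0, 0, 0, 0, 0], [0, 0, 0, 0, 0, 0], [0, 0, 0, 0, 0, 0], [0, 0, 0, 0, 0, 0], [0, 0, 0, 0, 0, 0]]}, jaw=85)

```text
clock: 4.3
position: [398.9, -301.2, 26.1]
ee_rot: [0.059, 0.998, -0.0, 0.0]
contact_force: [-0.9, 0.7, -0.2]
gripper_width: 85.0
grasp_force: 0.0
```

```bash
python3 - <<'E'
from h import *
b,d,P=cap("scene")
c=b[140:220,225:305]; cv2.imwrite("pics/g3.png",cv2.resize(c,(600,600),interpolation=cv2.INTER_CUBIC))
E
```

```text
(no output)
```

View pics/g3.png

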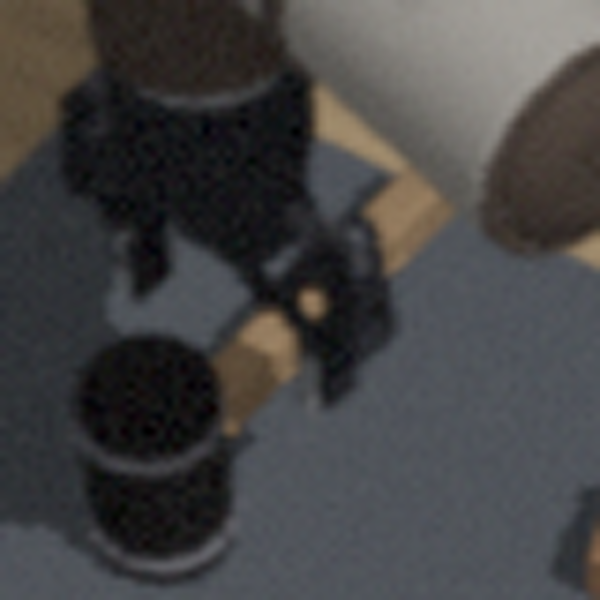

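The open fingers straddle the handle in this view, with the left tip at about (270,193). I'll check how high that tip really is.

```bash
python3 - <<'E'
from h import *
b,d,P=cap("scene")
for v in range(186,198): print(v,[(u,tuple(int(x) for x in np.nan_to_num(P[v,u]).round())) for u in (266,268,270,272,274)])
for z in (20,30,40,50,60,70): print(z,proj("scene",[[404,-258,z]]).round(1))
E
```

```text
186 [(266, (419, -250, 116)), (268, (414, -247, 112)), (270, (420, -235, 125)), (272, (418, -230, 127)), (274, (413, -227, 124))]
187 [(266, (420, -249, 113)), (268, (412, -248, 106)), (270, (422, -234, 124)), (272, (417, -231, 120)), (274, (329, -290, -2))]
188 [(266, (412, -256, 97)), (268, (412, -249, 101)), (270, (422, -234, 119)), (272, (420, -229, 121)), (274, (335, -286, 1))]
189 [(266, (413, -255, 94)), (268, (414, -248, 99)), (270, (408, -245, 95)), (272, (340, -290, -1)), (274, (339, -284, 2))]
190 [(266, (417, -252, 95)), (268, (417, -246, 99)), (270, (409, -245, 91)), (272, (342, -289, -3)), (274, (341, -282, 1))]
191 [(266, (416, -253, 89)), (268, (416, -247, 93)), (270, (407, -246, 84)), (272, (346, -286, -1)), (274, (346, -278, 4))]
192 [(266, (414, -256, 81)), (268, (413, -250, 84)), (270, (409, -246, 82)), (272, (349, -285, -3)), (274, (344, -280, -5))]
193 [(266, (416, -255, 79)), (268, (418, -246, 86)), (270, (359, -285, 3)), (272, (355, -280, 1)), (274, (353, -274, 4))]
194 [(266, (413, -257, 71)), (268, (414, -249, 77)), (270, (0, 0, 0)), (272, (361, -276, 5)), (274, (350, -276, -5))]
195 [(266, (414, -256, 68)), (268, (369, -285, 4)), (270, (366, -279, 4)), (272, (358, -278, -3)), (274, (355, -273, -2))]
196 [(266, (372, -290, -2)), (268, (370, -284, 1)), (270, (368, -278, 3)), (272, (361, -276, -4)), (274, (359, -270, -3))]
197 [(266, (377, -287, 1)), (268, (372, -283, -1)), (270, (372, -275, 4)), (272, (365, -273, -2)), (274, (362, -268, -2))]
20 [[268.5 202.9]]
30 [[268.3 200.8]]
40 [[268.1 198.6]]
50 [[267.9 196.4]]
60 [[267.7 194.1]]
70 [[267.5 191.9]]
```

Converted, 14 mm / 600 = 0.0233, 7 mm / 600 = 0.0117.

Request:
shift_gripper(ticks={"segments":[[0, 0, 0.0117, 0, 0, 0], [0, 0, 0.0233, 0, 0, 0], [0, 0, 0.0233, 0, 0, 0]]})

```text
clock: 4.7
position: [397.8, -300.7, 10.7]
ee_rot: [0.059, 0.998, 0.0, -0.001]
contact_force: [0.1, 0.4, 0.1]
gripper_width: 85.0
grasp_force: 0.0
```

Request:
shift_gripper(ticks={"segments":[[0, 0, 0.0083, 0, 0, 0], [0, 0, 0.0167, 0, 0, 0], [0, 0, 0.0167, 0, 0, 0], [0, 0, 0.0167, 0, 0, 0]]})

```text
clock: 5.1
position: [398.8, -301.1, 2.0]
ee_rot: [0.059, 0.998, 0.0, -0.0]
contact_force: [0.7, 0.2, 0.5]
gripper_width: 85.2
grasp_force: 0.0
```

```bash
python3 - <<'E'
from h import *
b,d,P=cap("scene")
q=P[180:215,258:276].reshape(-1,3); q=q[(q[:,0]>400)&(q[:,0]<425)&(q[:,1]>-265)&(q[:,1]<-235)&(q[:,2]>15)]
print(np.sort(q[:,2])[:12].round())
E
```

```text
[44. 49. 50. 52. 53. 54. 55. 55. 56. 56. 57. 58.]
```

Converted, 2 mm / 600 = 0.0033.

Request:
shift_gripper(ticks={"segments":[[0, 0, 0.0033, 0, 0, 0], [0, 0, 0.0033, 0, 0, 0], [0, 0, 0.0033, 0, 0, 0], [0, 0, 0.0033, 0, 0, 0], [0, 0, 0.0033, 0, 0, 0], [0, 0, 0.0033, 0, 0, 0], [0, 0, 0.0033, 0, 0, 0], [0, 0, 0.0033, 0, 0, 0], [0, 0, 0.0033, 0, 0, 0], [0, 0, 0.0033, 0, 0, 0]]}, jaw=0)

```text
clock: 6.15
position: [398.9, -301.2, 0.3]
ee_rot: [0.059, 0.998, -0.0, -0.0]
contact_force: [-2.4, 1.4, 6.3]
gripper_width: 19.1
grasp_force: 60.2
```

Converted, -100 mm / 600 = -0.1667, -70 mm / 600 = -0.1167.

Request:
shift_gripper(ticks={"segments":[[0, 0, -0.025, 0, 0, 0], [0, 0, -0.0667, 0, 0, 0], [0, 0, -0.1167, 0, 0, 0], [0, 0, -0.1667, 0, 0, 0], [0, 0, -0.1667, 0, 0, 0]]})

```text
clock: 6.65
position: [401.3, -302.1, 103.1]
ee_rot: [0.058, 0.998, -0.001, 0.004]
contact_force: [0.6, -0.3, -2.6]
gripper_width: 18.9
grasp_force: 59.4
```

Request:
shift_gripper(ticks={"segments":[[-0.0167, 0.0333, 0, 0, 0, 0], [-0.0333, 0.075, 0, 0, 0, 0], [-0.0583, 0.125, 0, 0, 0, 0], [-0.0833, 0.175, 0, 0, 0, 0], [-0.1033, 0.2167, 0, 0, 0, 0], [-0.1158, 0.2417, 0, 0, 0, 0], [-0.1158, 0.2417, 0, 0, 0, 0], [-0.1158, 0.2417, 0, 0, 0, 0]]})

```text
clock: 7.45
position: [483.8, -165.1, 98.9]
ee_rot: [0.059, 0.998, 0.0, -0.001]
contact_force: [0.8, -0.5, -3.3]
gripper_width: 19.0
grasp_force: 59.5
```

```bash
python3 - <<'E'
from h import *
b,d,P=cap("top"); a,d2,Pa=cap("scene")
cv2.imwrite("pics/m.png",np.hstack([cv2.resize(b[150:330,320:500],(400,400)),cv2.resize(a[130:290,190:350],(400,400))]))
for n,I,Q in (("t",b,P),("s",a,Pa)):
    m=(Q[...,2]>150)&(Q[...,2]<205)&(Q[...,0]>505)&(Q[...,0]<570)&(Q[...,1]>-215)&(Q[...,1]<-125); q=Q[m]
    if len(q): print(n,len(q),q.mean(0).round(1),np.round(cv2.minEnclosingCircle(q[:,:2].astype(np.float32)),1) if 0 else cv2.minEnclosingCircle(q[:,:2].astype(np.float32)), np.linalg.lstsq(np.c_[q[:,:2]-q[:,:2].mean(0),np.ones(len(q))],q[:,2],rcond=None)[0].round(3))
E
```

```text
s 471 [ 541.4 -165.4  180.1] ((533.4467163085938, -167.10423278808594), 33.4559440612793) [ -0.28   -0.226 180.142]
```

View pics/m.png

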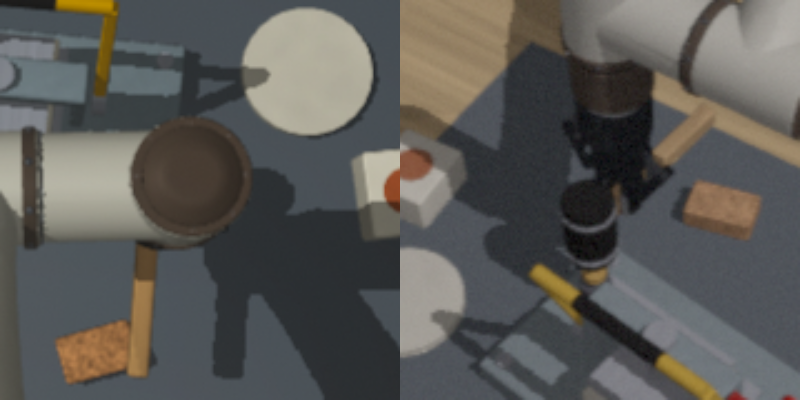

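The mallet head is held level directly above the peg, which is visible just beneath it at (595,275) in the right half. Now pressing down in steps.

Converted, 32 mm / 600 = 0.0533, 28 mm / 600 = 0.0467.

Request:
shift_gripper(ticks={"segments":[[0, 0, 0.0133, 0, 0, 0], [0, 0, 0.0267, 0, 0, 0], [0, 0, 0.04, 0, 0, 0], [0, 0, 0.0467, 0, 0, 0], [0, 0, 0.0533, 0, 0, 0], [0, 0, 0.0533, 0, 0, 0]]})

```text
clock: 8.15
position: [484.7, -165.3, 67.7]
ee_rot: [0.059, 0.998, -0.0, -0.0]
contact_force: [0.1, -0.0, -3.8]
gripper_width: 18.6
grasp_force: 59.5
```

Request:
shift_gripper(ticks={"segments":[[0, 0, 0.0033, 0, 0, 0], [0, 0, 0.0067, 0, 0, 0], [0, 0, 0.01, 0, 0, 0], [0, 0, 0.0133, 0, 0, 0], [0, 0, 0.0133, 0, 0, 0]]})

```text
clock: 8.65
position: [485.3, -165.3, 60.3]
ee_rot: [0.058, 0.998, -0.0, 0.001]
contact_force: [-0.2, 0.8, 1.3]
gripper_width: 19.1
grasp_force: 60.3
```

Request:
shift_gripper(ticks={"segments":[[0, 0, 0.0033, 0, 0, 0], [0, 0, 0.0067, 0, 0, 0], [0, 0, 0.0067, 0, 0, 0]]})

```text
clock: 8.95
position: [485.0, -165.5, 59.7]
ee_rot: [0.058, 0.998, -0.001, 0.001]
contact_force: [-11.7, 3.5, 24.9]
gripper_width: 18.7
grasp_force: 63.3
```

Request:
shift_gripper(ticks={"segments":[[0, 0, 0.0033, 0, 0, 0], [0, 0, 0.0067, 0, 0, 0], [0, 0, 0.0067, 0, 0, 0], [0, 0, 0.0067, 0, 0, 0]]})

```text
clock: 9.35
position: [482.8, -165.5, 56.4]
ee_rot: [0.058, 0.998, -0.001, -0.001]
contact_force: [-16.4, 5.2, 33.7]
gripper_width: 19.1
grasp_force: 66.4
```

Converted, 3 mm / 600 = 0.005, 2 mm / 600 = 0.0033.

Request:
shift_gripper(ticks={"segments":[[0, 0, 0.0033, 0, 0, 0], [0, 0, 0.005, 0, 0, 0], [0, 0, 0.005, 0, 0, 0], [0, 0, 0.005, 0, 0, 0]]})

```text
clock: 9.75
position: [481.0, -165.3, 53.2]
ee_rot: [0.058, 0.998, -0.0, -0.003]
contact_force: [-19.3, 6.9, 36.4]
gripper_width: 18.8
grasp_force: 69.0
```

Converted, -60 mm / 600 = -0.1, -30 mm / 600 = -0.05.

Request:
shift_gripper(ticks={"segments":[[0, 0, -0.0167, 0, 0, 0], [0, 0, -0.05, 0, 0, 0], [0, 0, -0.1, 0, 0, 0], [0, 0, -0.1, 0, 0, 0], [0, 0, -0.1, 0, 0, 0]]})

```text
clock: 10.25
position: [484.8, -164.9, 108.5]
ee_rot: [0.059, 0.998, 0.0, 0.0]
contact_force: [-0.8, 0.0, -5.2]
gripper_width: 19.3
grasp_force: 63.4
```

```bash
python3 - <<'E'
from h import *
a,d2,Q=cap("scene")
cv2.imwrite("pics/m2.png",cv2.resize(a[140:270,210:340],(600,600),interpolation=cv2.INTER_CUBIC))
hsv=cv2.cvtColor(a,cv2.COLOR_BGR2HSV)
m=cv2.inRange(hsv,np.array([12,90,60]),np.array([180,255,255]))>0
m&=(abs(Q[...,0]-537)<20)&(abs(Q[...,1]+170)<20)&(Q[...,2]>40)&(Q[...,2]<85); q=Q[m]; print("peg",len(q),np.sort(q[:,2]).round()[-20:])
m=cv2.inRange(hsv,np.array([8,80,60]),np.array([25,255,255]))>0
m&=(Q[...,0]>280)&(Q[...,0]<510)&(Q[...,2]>80)&(Q[...,2]<220)&(Q[...,1]<-120)&(Q[...,1]>-200); q=Q[m]
for x in range(340,510,20):
    s=q[abs(q[:,0]-x)<10]
    if len(s): print(x,len(s),s.mean(0).round(),s[:,2].max().round())
E
```

```text
peg 72 [61. 61. 61. 61. 61. 61. 61. 62. 62. 62. 62. 62. 62. 63. 63. 63. 63. 64.
 66. 67.]
340 32 [ 345. -145.  146.] 154.0
360 50 [ 360. -145.  147.] 157.0
380 53 [ 381. -148.  150.] 160.0
400 51 [ 400. -150.  151.] 160.0
420 44 [ 418. -153.  156.] 163.0
440 1 [ 448. -159.  160.] 160.0
480 1 [ 487. -168.  169.] 169.0
500 1 [ 502. -153.  195.] 195.0
```

View pics/m2.png

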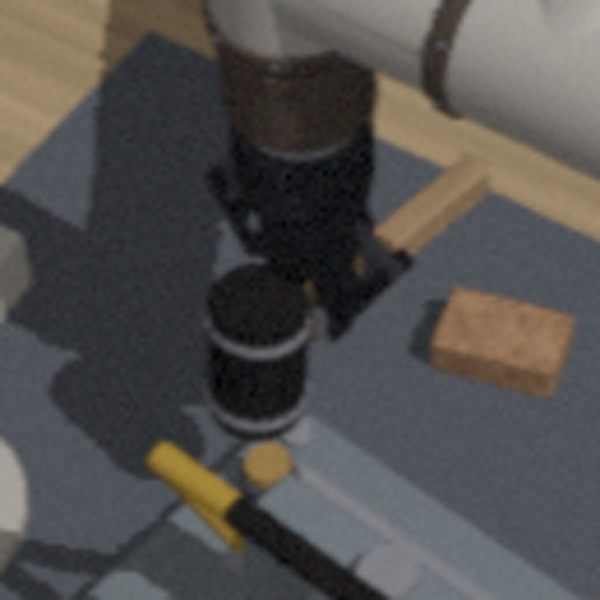

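The peg is down: its head at (268,465) now tops out at about 61 mm, against about 72 mm before. The mallet's head end tilted up slightly in the grip, so I'll level it while carrying it back to its old spot.

Converted, -145 mm / 600 = -0.2417, 69.5 mm / 600 = 0.1158, 0.13 rad / 4 = 0.0325.

Request:
shift_gripper(ticks={"segments":[[0.0167, -0.0333, 0, 0, 0.015, 0], [0.0333, -0.075, 0, 0, 0.0325, 0], [0.0583, -0.125, 0, 0, 0.0325, 0], [0.0833, -0.175, 0, 0, 0.0325, 0], [0.1033, -0.2167, 0, 0, 0.0325, 0], [0.1158, -0.2417, 0, 0, 0.0325, 0], [0.1158, -0.2417, 0, 0, 0.0325, 0]]})

```text
clock: 11.0
position: [396.6, -301.9, 107.0]
ee_rot: [0.06, 0.996, 0.005, -0.067]
contact_force: [1.5, 0.0, -4.0]
gripper_width: 18.9
grasp_force: 63.2
```

```bash
python3 - <<'E'
from h import *
a,d2,Q=cap("scene")
hsv=cv2.cvtColor(a,cv2.COLOR_BGR2HSV)
m=cv2.inRange(hsv,np.array([8,80,60]),np.array([25,255,255]))>0
m&=(Q[...,0]>200)&(Q[...,0]<440)&(Q[...,2]>80)&(Q[...,2]<220)&(Q[...,1]<-250)&(Q[...,1]>-340); q=Q[m]
for x in range(240,420,20):
    s=q[abs(q[:,0]-x)<10]
    if len(s): print(x,len(s),s.mean(0).round(),s[:,2].max().round())
delta([399,-301,10])
E
```

```text
320 1 [ 330. -285.  144.] 144.0
340 37 [ 343. -291.  159.] 168.0
360 17 [ 354. -294.  165.] 169.0
400 2 [ 408. -308.  163.] 164.0
d [-14.4   0.3  96.2]
```

Converted, 94 mm / 600 = 0.1567, 88 mm / 600 = 0.1467.

Request:
shift_gripper(ticks={"segments":[[-0.0067, 0, 0.0417, 0, 0, 0], [-0.0117, 0, 0.0833, 0, 0, 0], [-0.0167, 0, 0.125, 0, 0, 0], [-0.0217, 0, 0.1467, 0, 0, 0], [-0.0217, 0, 0.1567, 0, 0, 0], [-0.0217, 0, 0.1567, 0, 0, 0]]})

```text
clock: 11.65
position: [399.2, -300.4, 13.0]
ee_rot: [0.058, 0.996, 0.004, -0.066]
contact_force: [-0.2, -0.4, -3.1]
gripper_width: 19.0
grasp_force: 63.2
```

Request:
shift_gripper(ticks={"segments":[[0, 0, 0.0033, 0, 0, 0], [-0.0017, 0, 0.0083, 0, 0, 0], [-0.0017, 0, 0.0083, 0, 0, 0], [-0.0017, 0, 0.0083, 0, 0, 0]]})

```text
clock: 12.05
position: [400.2, -301.4, 9.5]
ee_rot: [0.058, 0.996, 0.004, -0.064]
contact_force: [1.0, 0.1, -2.5]
gripper_width: 19.1
grasp_force: 63.2
```

Converted, 3 mm / 600 = 0.005.

Request:
shift_gripper(ticks={"segments":[[0, 0, 0.005, 0, 0, 0], [0, 0, 0.005, 0, 0, 0], [0, 0, 0.005, 0, 0, 0]]})

```text
clock: 12.35
position: [399.4, -301.2, 6.1]
ee_rot: [0.058, 0.996, 0.004, -0.065]
contact_force: [0.2, 0.1, -2.9]
gripper_width: 18.9
grasp_force: 63.2
```

Request:
shift_gripper(ticks={"segments":[[0, 0, 0.0033, 0, 0, 0], [0, 0, 0.0033, 0, 0, 0], [0, 0, 0.0033, 0, 0, 0]]})

```text
clock: 12.65
position: [399.2, -301.2, 4.1]
ee_rot: [0.058, 0.996, 0.004, -0.065]
contact_force: [-0.1, -0.1, -3.5]
gripper_width: 19.1
grasp_force: 63.2
```

Request:
shift_gripper(ticks={"segments":[[0, 0, 0.0033, 0, 0, 0], [0, 0, 0.0033, 0, 0, 0], [0, 0, 0.0033, 0, 0, 0]]})

```text
clock: 12.95
position: [399.0, -301.1, 2.1]
ee_rot: [0.058, 0.996, 0.004, -0.065]
contact_force: [0.2, -0.5, -3.5]
gripper_width: 19.1
grasp_force: 63.2
```

Converted, 3 mm / 600 = 0.005.

Request:
shift_gripper(ticks={"segments":[[0, 0, 0.005, 0, 0, 0], [0, 0, 0.005, 0, 0, 0], [0, 0, 0.005, 0, 0, 0]]})

```text
clock: 13.25
position: [399.0, -301.3, -0.1]
ee_rot: [0.058, 0.996, 0.004, -0.064]
contact_force: [-2.0, 0.6, 3.6]
gripper_width: 18.9
grasp_force: 64.0
```

Request:
shift_gripper(ticks={"segments":[[0, 0, 0.0033, 0, 0, 0], [0, 0, 0.0033, 0, 0, 0], [0, 0, 0.0033, 0, 0, 0]]})

```text
clock: 13.55
position: [398.5, -301.2, -0.9]
ee_rot: [0.058, 0.996, 0.003, -0.065]
contact_force: [-4.2, 2.9, 13.5]
gripper_width: 19.1
grasp_force: 65.6
```

```bash
python3 - <<'E'
from h import *
a,d2,Q=cap("scene"); b,_,T=cap("top")
for n,Q in (("s",Q),("t",T)):
    m=(Q[...,2]>70)&(Q[...,2]<110)&(abs(Q[...,0]-458)<32)&(abs(Q[...,1]+306)<40); q=Q[m]
    if len(q)>10: print(n,len(q),np.percentile(q[:,2],[10,50,90,98]).round(1))
    m=(Q[...,2]>40)&(Q[...,2]<90)&(abs(Q[...,0]-320)<60)&(abs(Q[...,1]+290)<18); q=Q[m]
    if len(q)>10: print(n,"handle",len(q),np.polyfit(q[:,0],q[:,2],1).round(3),np.percentile(q[:,2],[50,95]))
E
```

```text
s 352 [ 77.1  87.8  93.3 104.1]
s handle 35 [   0.617 -166.39 ] [55.93128384 59.33063124]
t handle 531 [4.0000e-03 5.3998e+01] [55.93034839 60.36652981]
```

Converted, -2 mm / 600 = -0.0033.

Request:
shift_gripper(ticks={"segments":[[0, 0, -0.0033, 0, 0, 0], [0, 0, -0.0033, 0, 0, 0], [0, 0, -0.0033, 0, 0, 0], [0, 0, -0.0033, 0, 0, 0], [0, 0, -0.0033, 0, 0, 0], [0, 0, -0.0033, 0, 0, 0], [0, 0, -0.0033, 0, 0, 0], [0, 0, -0.0033, 0, 0, 0]]}, jaw=85)

```text
clock: 14.45
position: [398.6, -301.1, -0.8]
ee_rot: [0.058, 0.996, 0.004, -0.065]
contact_force: [0.1, 0.0, -0.3]
gripper_width: 84.9
grasp_force: 0.0
```

Request:
shift_gripper(ticks={"segments":[[0.005, 0, -0.0333, 0, 0, 0], [0.01, 0, -0.075, 0, 0, 0], [0.02, 0, -0.1333, 0, 0, 0], [0.0283, 0, -0.2, 0, 0, 0], [0.0417, 0, -0.275, 0, -0.0175, 0], [0.0533, 0, -0.3583, 0, -0.0325, 0], [0.0633, 0, -0.4167, 0, -0.0325, 0], [0.0633, 0, -0.4167, 0, -0.0325, 0]]})

```text
clock: 15.25
position: [395.6, -302.1, 258.7]
ee_rot: [0.058, 0.998, -0.003, 0.006]
contact_force: [0.5, 0.1, -1.3]
gripper_width: 85.2
grasp_force: 0.0
```

```bash
python3 - <<'E'
from h import *
a,d2,Q=cap("scene"); b,_,T=cap("top")
m=(T[...,2]>70)&(T[...,2]<110)&(abs(T[...,0]-450)<45)&(abs(T[...,1]+306)<45); q=T[m]; print(len(q),q.mean(0).round(1),q[:,2].std())
m=(Q[...,2]>80)&(Q[...,2]<110)&(abs(Q[...,0]-450)<45)&(abs(Q[...,1]+306)<45); q=Q[m]; print(len(q),q.mean(0).round(1),q[:,2].std())
k=np.array([651.2,122,200]); delta([k[0],k[1]-60,260]); print(arm.read_state()["joints"].round(2))
E
```

```text
0 [nan nan nan] nan
264 [ 457.6 -304.4   88. ] 3.4119467886979997
d [-213.6  390.    -6.7] 
[-0.32  0.12 -0.21 -0.   -1.23 -1.36]<stdin>:3: RuntimeWarning: Mean of empty slice.
  ret = um.true_divide(
  ret = _var(a, axis=axis, dtype=dtype, out=out, ddof=ddof,
  arrmean = um.true_divide(arrmean, div, out=arrmean,
  ret = ret.dtype.type(ret / rcount)
```

Converted, 395 mm / 600 = 0.6583, 370 mm / 600 = 0.6167.

Request:
shift_gripper(ticks={"segments":[[-0.0167, 0.0333, -0.0167, 0, 0, 0], [-0.05, 0.1, -0.0333, 0, 0, 0], [-0.0833, 0.175, -0.0417, 0, 0, 0], [-0.1167, 0.25, -0.0417, 0, 0, 0], [-0.15, 0.325, -0.0417, 0, 0, 0], [-0.1833, 0.4, -0.0417, 0, 0, 0], [-0.2167, 0.475, -0.0417, 0, 0, 0], [-0.25, 0.55, -0.0417, 0, 0, 0], [-0.2833, 0.6167, -0.0417, 0, 0, 0], [-0.3083, 0.6583, -0.0417, 0, 0, 0]]}, jaw=0)

```text
clock: 16.35
position: [623.7, 73.1, 273.6]
ee_rot: [0.057, 0.998, -0.001, -0.003]
contact_force: [-0.2, -0.7, -1.0]
gripper_width: -0.1
grasp_force: 0.0
```

Request:
shift_gripper(ticks={"segments":[[-0.01, 0.0167, 0.0083, 0, 0, 0], [-0.02, 0.035, 0.0233, 0, 0, 0], [-0.02, 0.035, 0.0233, 0, 0, 0], [-0.02, 0.035, 0.0233, 0, 0, 0]]})

```text
clock: 16.75
position: [637.0, 88.7, 262.1]
ee_rot: [0.059, 0.998, -0.001, -0.001]
contact_force: [-0.4, -1.4, 0.2]
gripper_width: 0.1
grasp_force: 0.0
```

```bash
python3 - <<'E'
from h import *
delta([640.7,88,270],down(np.deg2rad(82.6)))
a,_,Q=cap("scene"); 
p=arm.read_state()["position"]
m=(abs(Q[...,0]-p[0])<30)&(abs(Q[...,1]-p[1])<30)&(Q[...,2]>230); q=Q[m]; print(len(q),np.sort(q[:,2])[:30:3].round())
cv2.imwrite("pics/c.png",cv2.resize(a[180:360,250:430],(600,600),interpolation=cv2.INTER_CUBIC))
E
```

```text
d [-3.7 -0.3 -7.9] [-0.001 -0.002  0.011]
1544 [294. 295. 298. 299. 301. 303. 303. 304. 305. 306.]
```

View pics/c.png

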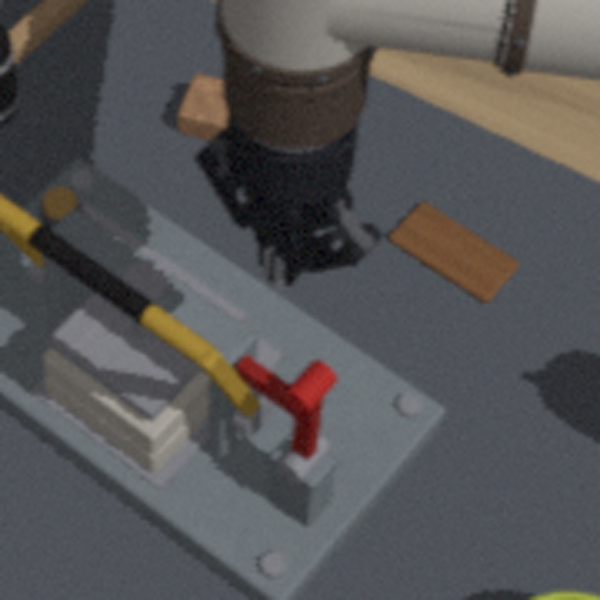

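The gripper is closed just short of the red knob (at (320,375) in the crop), clear of the yellow bar. The shut tip sits about 30 mm above the reported z, as before. Descending beside the knob.

Units first: shifts go in shares of 600 mm and turns go in shares of 4 rad. So 104 mm / 600 = 0.1733, 90 mm / 600 = 0.15.

Request:
shift_gripper(ticks={"segments":[[-0.0017, 0, 0.0333, 0, 0, 0], [-0.0033, 0, 0.075, 0, 0, 0], [-0.005, 0, 0.1167, 0, 0, 0], [-0.0067, 0, 0.15, 0, 0, 0], [-0.0067, 0, 0.1733, 0, 0, 0], [-0.0067, 0, 0.1733, 0, 0, 0]]})

```text
clock: 17.4
position: [640.3, 88.1, 157.5]
ee_rot: [0.059, 0.998, -0.001, -0.002]
contact_force: [-0.6, 0.5, -0.2]
gripper_width: -0.1
grasp_force: 0.0
```

Request:
shift_gripper(ticks={"segments":[[0, 0.01, 0, 0, 0, 0], [0, 0.02, 0, 0, 0, 0], [0, 0.03, 0, 0, 0, 0], [0, 0.04, 0, 0, 0, 0], [0, 0.04, 0, 0, 0, 0]]})

```text
clock: 17.9
position: [644.8, 114.2, 159.5]
ee_rot: [0.058, 0.998, 0.0, 0.001]
contact_force: [-0.3, 0.6, 0.2]
gripper_width: 0.2
grasp_force: 0.0
```

Converted, 84 mm / 600 = 0.14, 80 mm / 600 = 0.1333.

Request:
shift_gripper(ticks={"segments":[[0, 0.0167, 0, 0, 0, 0], [0, 0.0333, 0.005, 0, 0, 0], [0, 0.055, 0.01, 0, 0, 0], [0, 0.075, 0.0167, 0, 0, 0], [0, 0.0933, 0.03, 0, 0, 0], [0, 0.1083, 0.0467, 0, 0, 0], [0, 0.1217, 0.0633, 0, 0, 0], [0, 0.1333, 0.08, 0, 0, 0], [0, 0.14, 0.0933, 0, 0, 0], [0, 0.14, 0.0933, 0, 0, 0]]})

```text
clock: 18.9
position: [654.9, 199.2, 103.2]
ee_rot: [0.058, 0.998, 0.001, 0.001]
contact_force: [-1.1, 5.1, 3.6]
gripper_width: 0.2
grasp_force: 2.6
```

```bash
python3 - <<'E'
from h import *
a,_,Q=cap("scene"); 
hsv=cv2.cvtColor(a,cv2.COLOR_BGR2HSV)
m=((cv2.inRange(hsv,np.array([0,140,60]),np.array([8,255,255]))>0)|(cv2.inRange(hsv,np.array([172,140,60]),np.array([180,255,255]))>0))
m&=(abs(Q[...,0]-650)<60)&(abs(Q[...,1]-170)<120)&(Q[...,2]>50); q=Q[m]
L=(q-[625.9,-26,0])@np.array([[.9917,.129,0],[-.129,.992,0],[0,0,1]]); print(len(q),L.mean(0).round(),L.min(0).round(),L.max(0).round())
for y in range(150,280,15):
    s=L[abs(L[:,1]-y)<8]
    if len(s): print(y,len(s),s.mean(0).round(),s[:,2].max().round())
E
```

```text
330 [ 10. 219. 132.] [ -7. 159. 101.] [ 24. 262. 187.]
165 26 [  7. 167. 111.] 117.0
180 36 [  8. 180. 114.] 119.0
195 48 [ 10. 196. 132.] 172.0
210 71 [ 11. 209. 142.] 176.0
225 22 [ 11. 225. 127.] 138.0
240 63 [ 11. 242. 136.] 144.0
255 84 [  9. 253. 138.] 187.0
270 1 [ 13. 262. 187.] 187.0
```

Converted, 14 mm / 600 = 0.0233, 10 mm / 600 = 0.0167.

Request:
shift_gripper(ticks={"segments":[[0, 0, 0.0083, 0, 0, 0], [0, 0, 0.0167, 0, 0, 0], [0, 0, 0.0233, 0, 0, 0], [0, 0, 0.0233, 0, 0, 0], [0, 0, 0.0233, 0, 0, 0]]})

```text
clock: 19.45
position: [657.4, 206.0, 97.3]
ee_rot: [0.056, 0.998, 0.007, 0.007]
contact_force: [-12.1, 20.4, 23.8]
gripper_width: 0.2
grasp_force: 15.6
```

Converted, -185 mm / 600 = -0.3083, -140 mm / 600 = -0.2333.

Request:
shift_gripper(ticks={"segments":[[0, 0, -0.025, 0, 0, 0], [0, 0, -0.0833, 0, 0, 0], [0, 0, -0.1583, 0, 0, 0], [0, 0, -0.2333, 0, 0, 0], [0, 0, -0.3083, 0, 0, 0], [0, 0, -0.3083, 0, 0, 0], [0, 0, -0.3083, 0, 0, 0]]})

```text
clock: 20.15
position: [654.4, 196.6, 274.8]
ee_rot: [0.059, 0.998, 0.001, 0.001]
contact_force: [0.1, 0.7, -0.5]
gripper_width: 0.1
grasp_force: 0.0
```

```bash
python3 - <<'E'
from h import *
print(arm.read_state()["joints"].round(2),arm.read_state()["position"])
a,_,Q=cap("scene"); b,_,T=cap("top")
M=np.array([[.9917,.129,0],[-.129,.992,0],[0,0,1]])
hsv=cv2.cvtColor(a,cv2.COLOR_BGR2HSV)
m=((cv2.inRange(hsv,np.array([0,140,60]),np.array([8,255,255]))>0)|(cv2.inRange(hsv,np.array([172,140,60]),np.array([180,255,255]))>0))
L=(Q-[625.9,-26,0])@M
s=L[m&(L[...,1]>235)&(L[...,1]<275)&(L[...,2]>60)&(L[...,2]<230)]; print("knob",len(s),s.mean(0).round(),s[:,2].max())
s=L[(abs(L[...,1])<40)&(L[...,2]>235)&(L[...,2]<275)&(abs(L[...,0]-55)<40)]; print("bar",len(s),s.mean(0).round(1),s.min(0).round(),s.max(0).round())
delta([680.4,-33.1,280],down(np.deg2rad(172.6))); delta([680.4,-33.1,280],down(np.deg2rad(-7.4)))
E
```

```text
[ 0.53  0.45  0.3  -0.   -1.41 -2.22] [654.44577268 196.63836033 274.79032079]
knob 140 [  8. 250. 129.] 137.017858029579
bar 245 [ 57.4   0.4 255.1] [ 48. -39. 245.] [ 65.  40. 262.]
d [ -53.6 -224.6   -8. ] [ 0.002 -0.004 -1.559]
d [ -53.6 -224.6   -8. ] [-0.004 -0.002  1.582]
```

Converted, -224.6 mm / 600 = -0.3743, -120 mm / 600 = -0.2, -1.5 rad / 4 = -0.375.

Request:
shift_gripper(ticks={"segments":[[-0.0083, -0.0333, -0.0083, 0, 0, -0.0375], [-0.0167, -0.075, -0.0133, 0, 0, -0.075], [-0.0267, -0.1167, -0.0133, 0, 0, -0.1125], [-0.0367, -0.1583, -0.0133, 0, 0, -0.15], [-0.0467, -0.2, -0.0133, 0, 0, -0.1875], [-0.0567, -0.2417, -0.0133, 0, 0, -0.225], [-0.0667, -0.2833, -0.0133, 0, 0, -0.2625], [-0.0767, -0.325, -0.0133, 0, 0, -0.3], [-0.085, -0.3583, -0.0133, 0, 0, -0.3375], [-0.0893, -0.3743, -0.0133, 0, 0, -0.375]]}, jaw=60)

```text
clock: 21.25
position: [680.6, -34.9, 279.3]
ee_rot: [-0.639, 0.769, 0.001, -0.002]
contact_force: [-0.1, 0.8, 0.0]
gripper_width: 59.8
grasp_force: 0.0
```

Request:
shift_gripper(ticks={"segments":[[0, 0, 0, 0, 0, -0.015], [0, 0, 0, 0, 0, -0.015], [0, 0, 0, 0, 0, -0.015]]})

```text
clock: 21.55
position: [680.9, -32.9, 280.3]
ee_rot: [-0.66, 0.751, 0.001, -0.001]
contact_force: [1.1, 0.3, 0.1]
gripper_width: 60.0
grasp_force: 0.0
```

```bash
python3 -c "
from h import *
delta([681,-33.1,200],down(np.deg2rad(172.6)))"
```

```text
d [ 0.2 -0.4 80.3] [ 0.003 -0.001 -0.   ]
```

Converted, 80 mm / 600 = 0.1333, 65 mm / 600 = 0.1083.

Request:
shift_gripper(ticks={"segments":[[0, 0, 0.0333, 0, 0, 0], [0, 0, 0.075, 0, 0, 0], [0, 0, 0.1083, 0, 0, 0], [0, 0, 0.1333, 0, 0, 0], [0, 0, 0.1333, 0, 0, 0]]})

```text
clock: 22.05
position: [679.4, -32.5, 198.5]
ee_rot: [-0.66, 0.751, 0.002, -0.003]
contact_force: [-0.6, 0.4, -0.8]
gripper_width: 60.1
grasp_force: 0.0
```

Request:
shift_gripper(ticks={"segments":[[0, 0, 0, 0, 0, 0], [0, 0, 0, 0, 0, 0], [0, 0, 0, 0, 0, 0], [0, 0, 0, 0, 0, 0], [0, 0, 0, 0, 0, 0], [0, 0, 0, 0, 0, 0]]}, jaw=0)

```text
clock: 22.65
position: [678.9, -32.5, 203.6]
ee_rot: [-0.66, 0.751, 0.002, -0.001]
contact_force: [-7.2, 3.3, 4.5]
gripper_width: 14.0
grasp_force: 58.5
```

```bash
python3 - <<'E'
from h import *
p0=arm.read_state()["position"]; r=R.from_quat(arm.read_state()["ee_rot"])
for t in np.arange(0.12,1.24,0.12):
    f=0.35-t; d=np.array([160*(np.sin(f)-np.sin(.35)),0,160*(np.cos(f)-np.cos(.35))])
    w=np.array([.9917*d[0],-.129*d[0],d[2]]); print(round(t,2),r.inv().apply(w).round(1))
E
```

```text
0.12 [-0.  18.4 -5.4]
0.24 [-0.  37.3 -8.6]
0.36 [-0.1 56.5 -9.5]
0.48 [-0.1 75.6 -8. ]
0.6 [-0.1 94.5 -4.3]
0.72 [-1.000e-01  1.127e+02  1.600e+00]
0.84 [ -0.2 130.1   9.7]
0.96 [ -0.2 146.5  19.8]
1.08 [ -0.2 161.4  31.7]
1.2 [ -0.2 174.9  45.4]
```

Converted, 161.4 mm / 600 = 0.269, 146.5 mm / 600 = 0.2442.

Request:
shift_gripper(ticks={"segments":[[0, 0.015, -0.005, 0, 0, 0], [0, 0.0307, -0.009, 0, 0, 0], [0, 0.0622, -0.0143, 0, 0, 0], [0, 0.0942, -0.0158, 0, 0, 0], [0, 0.126, -0.0133, 0, 0, 0], [0, 0.1575, -0.0072, 0, 0, 0], [0, 0.1878, 0.0027, 0, 0, 0], [0, 0.2167, 0.0162, 0, 0, 0], [0, 0.2442, 0.033, 0, 0, 0], [0, 0.269, 0.0528, 0, 0, 0]]})

```text
clock: 23.65
position: [525.9, -12.3, 178.5]
ee_rot: [-0.661, 0.75, -0.006, 0.006]
contact_force: [-1.8, -0.1, 18.1]
gripper_width: 14.0
grasp_force: 66.0
```

Request:
shift_gripper(ticks={"segments":[[0, 0.0117, 0.0117, 0, 0, 0], [0, 0.0217, 0.0217, 0, 0, 0], [0, 0.0225, 0.0228, 0, 0, 0], [0, 0.0225, 0.0228, 0, 0, 0]]})

```text
clock: 24.05
position: [508.7, -10.2, 161.7]
ee_rot: [-0.661, 0.75, -0.002, 0.002]
contact_force: [-7.4, 3.4, 18.6]
gripper_width: 13.9
grasp_force: 67.8
```

Converted, 2 mm / 600 = 0.0033, 1 mm / 600 = 0.0017.

Request:
shift_gripper(ticks={"segments":[[0, 0.0017, 0.0017, 0, 0, 0], [0, 0.0033, 0.0033, 0, 0, 0], [0, 0.0033, 0.0033, 0, 0, 0], [0, 0.0033, 0.0033, 0, 0, 0], [0, 0.0033, 0.0033, 0, 0, 0], [0, 0.0033, 0.0033, 0, 0, 0]]})

```text
clock: 24.65
position: [507.4, -10.0, 160.2]
ee_rot: [-0.661, 0.75, -0.002, 0.003]
contact_force: [-8.1, 3.3, 20.4]
gripper_width: 13.7
grasp_force: 68.1
```

```bash
python3 - <<'E'
from h import *
a,_,Q=cap("scene"); b,_,T=cap("top")
M=np.array([[.9917,.129,0],[-.129,.992,0],[0,0,1]])
cv2.imwrite("pics/f.png",np.hstack([cv2.resize(a[140:380,160:400],(400,400)),cv2.resize(b[120:360,220:460],(400,400))]))
hs=cv2.cvtColor(a,cv2.COLOR_BGR2HSV); L=(Q-[625.9,-26,0])@M
m=(cv2.inRange(hs,np.array([18,120,60]),np.array([35,255,255]))>0)&(L[...,2]>150)&(L[...,2]<240)&(abs(L[...,1])<115)&(L[...,0]<-95)
s=L[m]; print("bar",len(s),s.mean(0).round(1),s.max(0).round())
m=(abs(Q[...,0]-450)<45)&(abs(Q[...,1]+306)<45)&(Q[...,2]>80)&(Q[...,2]<110); print("mallet",Q[m].mean(0).round(1),m.sum())
m=(cv2.inRange(hs,np.array([12,90,60]),np.array([30,255,255]))>0)&(abs(Q[...,0]-537)<20)&(abs(Q[...,1]+170)<20)&(Q[...,2]>40)&(Q[...,2]<85); print("peg",m.sum(),np.median(Q[m][:,2]) if m.sum() else 0)
E
```

```text
bar 347 [-112.4   10.8  209.2] [-95. 109. 220.]
mallet [ 457.4 -304.9   88.3] 258
peg 63 58.73124287437629
```

View pics/f.png

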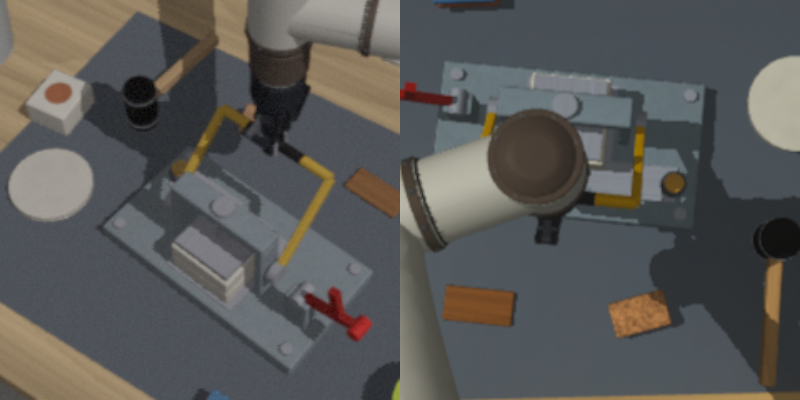

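The lever is held at its stop, the red catch is flipped outward at (350,320) in the left half, the peg is down, and the mallet is standing clear at (140,100). Handing in.

```bash
python3 -c "
from bench import arm
print(arm.job_done())"
```

```text
the job is handed in; nothing more can be done
None
```

I handed the job in at about 25 s with the peg driven home by the mallet, the mallet standing back on the bench, the catch flipped outward and the gripper holding the lever at its stop; the hand-in returned no verdict.

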